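# Shut and bolt the guard of the tensile tester

## Robot

A 6-joint arm with a two-finger parallel gripper is mounted at the origin on the work surface. World frame = base frame: x ahead of the robot, y to its left, z up, the work surface at z = 0. Lengths are in mm, angles in rad, forces in N, time in s.
With the tool pointing down it reaches from about 350 to 875 mm from the base axis. Payload 4.2 kg.
Tool frame: the origin (TCP) lies on the mounting face of the last link; the fingertips stand 182 mm ahead of it and the grasp point (between the pads) lies 164 mm ahead of it; z points along the fingers, y is the direction in which the jaws open and shut (so a half turn about z gives the same grasp; the last joint's range is limited). The gripper opens to 87 mm and grips with 3 to 60 N. Pads are 19 mm wide; open, the fingers measure 117 mm over their backs; the gripper's body (75 mm by 190 mm) begins 51 mm behind the grasp point.
Start: joints at [-1.078, 0.385, 0.008, 0, -1.194, -0.259], TCP at [144.815, -607.971, 404.75] pointing down, gripper open.
Joint ranges: [-3.14, 3.14], [-1.21, 2.06], [-1.07, 1.41], [-3.16, 2.05], [-2.99, -0.16], [-3.1, 3.1]. Speed limits (rad/s): [2.79, 2.79, 3.14, 3.14, 3.14, 3.14].

## Interface

Orientations are given as a rotation vector (axis times angle).
In Python, from cell import * gives the robot as it stands.
- The arm moves only by the tool move_arm, never from a script. Its argument "targets" is a list that holds one entry, the list of rows, each a list of 7 numbers: the gripper command: -1 is shut, 1 is fully open, values between are in proportion, then the shift along the tool's x, y, z in units of 40 mm (1.0 is 40 mm), then the turn, a rotation vector about the tool's x, y, z in rad. In form: [[[hand, tx, ty, tz, ax, ay, az], ...]]. A call has exactly 5 rows; each row shifts and turns the commanded pose from where the row before left it, along the tool's axes as they then stand; what a row does not reach is not made up. A row lasts 1/8 s, in which the tool goes at most 62.5 mm and 10.7 degrees, less where a joint would pass 70% of its speed; a pose out of reach is approached as far as the arm can. A call is refused whole if a number of a shift passes 1 or a number of a turn 0.188, either way. A call with a gripper value outside its range is refused whole. The fingers move at their own pace and stop on an object; the grip force is fixed at half the most. Time passes only in rows, so rows that do not move let the fingers close, or fill a call up. It gives the time, the measured TCP pose, the force and the opening at its end, in the units of the state.
- get_state(): the state, without advancing time (a new reading comes with each control period).
- capture(name): name is "scene" or "top" or "wrist"; returns a dict with "color" (420x560x3 uint8, blue, green, red), "intrinsics" (3x3 intrinsics, pixels), "rvec" (rotation vector, rad) and "tvec" (3), from world to camera coordinates, as OpenCV has them; the wrist camera has in their place "hand_eye" (4x4, takes a point from camera to tool coordinates, whose origin is the TCP and whose axes are the flange's). Camera axes: x right, y down, z forward; pixel columns grow to the right and rows downward; lengths in mm; the calibration is good to about 2 mm. A picture is of the moment at which its call begins: read the wrist's pose just before it. There is no depth.
- sign_off(): hands the job in, once; it reports no verdict.
The state is a dict: "time": time; "qpos": joint angles; "joint_velocities": joint speeds; "effort": joint torques, N m; "ee_pos": TCP position; "orientation": TCP orientation; "ft_force": force on the tool from outside, world axes, zero at the start; "wrist_torque": the same for the moment, N m; "opening": finger opening in mm.
Only numpy, scipy, OpenCV 4.12 (cv2) and the standard library are available. Lean on these libraries where they do the work, as an engineer would, in place of code of your own. Each camera call takes 0.05 s, during which the arm holds its last target.

## Task

Get the bench tester ready for a pull: push its clear sliding guard shut with the fingers, then hold the yellow spring catch plate down with one fingertip while the other fingertip slides the red-tabbed bolt fully home through the guard's keeper. Then let the catch spring back up behind the bolt and take the hand away. Only push and press, without ramming anything; do not grip anything, and leave the loose things lying on the tester and the bench as they are.

Things in the scene. Friction and masses are not known exactly. Their poses are not given: they have to be found in the camera images.
- tester: Horizontal tensile tester, fixed to the bench: dark bed 200 x 625 mm with a grey fixed head at its -y end (y -0.25 to -0.10, deck 115 mm high), a grey drive head at its +y end (y 0.275 to 0.375, 122 mm high, red stop button 157 mm) and a clear guard between. Origin at bench height; machine x points away from the robot at yaw 0, y along the bed. Place and yaw (+-0.28) vary.
- guard (a joint): Clear sliding guard, a 164 x 200 mm bottomless box with aluminium edges, top 175 mm high. Value in m: 0 = shut against the fixed head (hard stop), up to 0.10 = open towards machine +y; starts 0.035 to 0.09 open. Stays where left, friction about 3 N. A steel keeper tongue with a 17 mm eye sticks out of its shut end over the fixed head's deck; the bolt passes through it only when shut.
- guard_push (a point): Centre of the blue push plate (100 mm along machine x, height 133 to 163 mm, here 148 mm) on the outer face of the guard's open end; the face looks to machine +y, push it to machine -y. Moves with the guard. Behind it, up to the drive head (174 mm away less the guard's value), only a 20 mm pull rod runs along machine x = 0, its top 104 mm high, over the bed 75 mm high.
- bolt (a joint): 12 mm steel bolt on the fixed head's deck, slides along machine +x through the keeper's eye. Value in m: 0 = drawn back (start), 0.032 = fully home, hard stops; stays where left, friction about 2.5 N. At both ends a tooth of the catch blocks it unless the catch is held down over 6 mm; in mid-stroke its side arm rides over the tooth. Bar top 137 mm high, its saddles 142 mm.
- tab_back (a point): Centre of the back face (looking to machine -x) of the bolt's upright red thumb tab, 164 mm high; moves with the bolt. The tab is 8 mm thick (machine x), 30 mm wide (machine y), from 139 to 179 mm high. Push this face to machine +x. Behind it nothing of the bolt stands higher than 142 mm.
- catch (a joint): Spring safety catch, a yellow press plate beside the bolt. Value in m: 0 = up, 0.009 = pressed to its stop. Moves straight down; takes 2.5 N to start and 6.5 N at the stop; springs back up when let go, but only if the bolt is at 0 or home (0.029 or more), as the bolt's side arm keeps it down in between.
- catch_plate (a point): Centre of the top of the yellow press plate, 80 mm long along machine x, 28 mm wide along machine y; 158 mm high when up, 149 mm when fully pressed. It lies 56 mm to machine -y of tab_back and 4 mm to machine +x of it while the bolt is drawn back; it moves only up and down, so a fingertip may slide along it.
- weight: Steel calibration weight, 36 mm across, 57 mm tall, origin under its base, standing loose on the fixed head's deck at its far side (machine x about 0.075). Leave alone.
- jaw: Spare aluminium jaw, 36 x 34 x 30 mm with a black knob, origin under its centre, lying loose on the drive head. Leave alone.
- caliper: Grey digital caliper, 225 mm long, 14 mm high, lying on the bench to the robot's right. Leave alone.
- screwdriver: Screwdriver with orange handle lying on the bench to the robot's right. Leave alone.
- bar_tray: Blue tray 160 x 110 x 28 mm with white test bars, on the bench to the right in front of the robot. Leave alone.
- mouse: Black computer mouse, 100 x 58 x 32 mm, on the bench between the robot and the tester, to the left. Leave alone.
- mug: White mug, 76 mm across, 90 mm tall, with a side handle, on the bench beyond the tester's fixed head. Leave alone.

How it is judged (in metres and radians):
On the way, in this order (a step that is already met when the one before it is completed fails the run):
1. the guard is pushed shut while the bolt is still drawn back (value of joint each of guard, bolt below 0.004 m), for 0.1 s.
2. the bolt is on its way with a fingertip holding the catch down and another on the bolt (value of joint bolt between 0.006 and 0.027 m and value of joint catch above 0.004 m and contact force between the fingers and catch above 0.5 N and contact force between the fingers and bolt above 0.3 N), for 0.04 s.
3. the bolt is fully home (value of joint bolt above 0.0285 m), for 0.1 s.
At the end, for the whole second after the job is handed in: The guard is shut (within 5 mm), the bolt is fully home (within 3.5 mm of its stop) and the catch plate has sprung fully up (within 2 mm) behind it (value of joint guard below 0.005 m and value of joint bolt above 0.0285 m and value of joint catch below 0.002 m); the robot touches nothing.
It fails at once if a loose thing was knocked, dragged or lifted (more than 25 mm) (distance of any of weight, jaw, caliper, screwdriver, bar_tray, mouse, mug from where it was at the start of the episode above 0.025 m).
It fails at once if the guard, the bolt or the catch was rammed or squeezed (more than 60 N) (contact force between the fingers and guard above 60 N or contact force between the fingers and bolt above 60 N or contact force between the fingers and catch above 60 N).
It fails at once if the part-open guard was gripped or dragged by its keeper tongue instead of pushed (contact force between the fingers and guard above 1 N and value of joint guard above 0.006 m and y of the grasp point in the frame of guard_push below -0.19 m).
It also fails if it takes over 54 s, if anything falls off the work surface, if the arm or the gripper's body presses on something with over 40 N, if the wrist force passes 120 N, or if a joint passes its speed limit or range.

## Working session

There is one attempt and no reset: what is moved stays moved. The work goes in short steps, Python scripts to look and compute and a tool call to move; the robot and the scene stay as the last step left them, time stands still between calls to the robot, and variables do not carry over. Pictures are saved under pics/ and viewed, and the job is handed in when it is done.

Besides the shell and the picture viewer there is one more tool, called after ">>>" as name(argument=value, ...), one argument or row to a line, values as JSON. move_arm: Moves the arm, as the interface text tells. Its arguments: {"type":"object","properties":{"targets":{"type":"array"}},"required":["targets"]}

```bash
ls; mkdir -p pics; python3 - <<'E'
from cell import *
import cv2,numpy as np
s=get_state();print(s)
for n in("scene","top"):
    c=capture(n);cv2.imwrite(f"pics/{n}0.png",c["color"])
    print(n,c["intrinsics"],c["rvec"],c["tvec"])
    np.savez(f"{n}0.npz",**c)
c=capture("wrist");print(c["hand_eye"],c["intrinsics"]);cv2.imwrite("pics/w0.png",c["color"])
E
```

```text
pics
{'time': 0.0, 'qpos': array([-1.07838858e+00,  3.85581858e-01,  6.61151152e-03, -5.33395876e-04,
       -1.19402535e+00, -2.58638211e-01]), 'joint_velocities': array([ 0.00039074,  0.00079501, -0.00091251,  0.00054388, -0.00199494,
        0.00030638]), 'effort': array([ 5.69663607e-04, -3.90667927e+01,  1.87404996e+01,  4.22002763e+00,
        1.09129594e-02, -1.84302512e-04]), 'ee_pos': array([ 144.79109872, -607.78103063,  403.63318505]), 'orientation': array([ 0.36602129, -3.11984781, -0.00349924]), 'ft_force': array([ 0.86993281, -0.62912568,  0.81045269]), 'wrist_torque': array([ 0.02633421, -0.04949096, -0.00369446]), 'opening': 86.71574248280365}
scene [[506.63854574   0.         274.06490772]
 [  0.         506.63854574 198.84117702]
 [  0.           0.           1.        ]] [ 0.91425191 -2.86311699  0.46585402] [ 343.28768963  370.75227151 1691.675489  ]
top [[527.89622726   0.         280.1636225 ]
 [  0.         527.89622726 202.15082409]
 [  0.           0.           1.        ]] [ 2.15219205 -2.1610168   0.13717582] [ -41.50328273  494.75934618 1374.10612246]
[[-3.17406838e-04 -9.55386832e-01 -2.95357242e-01  8.02418971e+01]
 [ 9.99999221e-01  5.32677345e-05 -1.24695735e-03 -4.94161315e-02]
 [ 1.20705964e-03 -2.95357408e-01  9.55386071e-01  1.98015899e+01]
 [ 0.00000000e+00  0.00000000e+00  0.00000000e+00  1.00000000e+00]] [[332.27327711   0.         282.24323998]
 [  0.         332.27327711 204.89268161]
 [  0.           0.           1.        ]]
```

View pics/scene0.png

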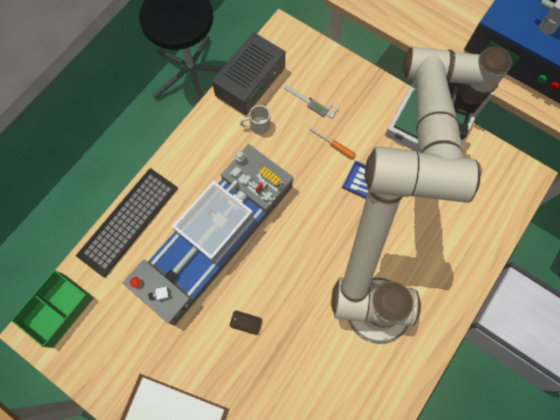

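View pics/top0.png

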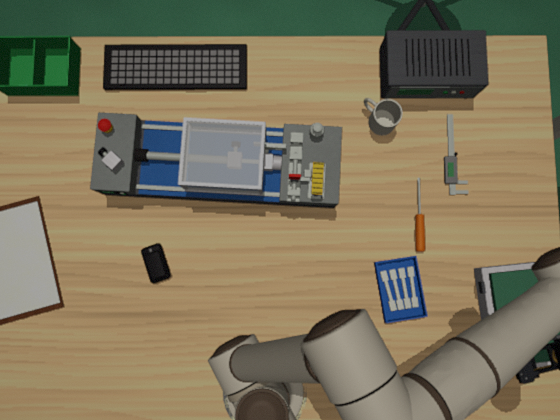

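View pics/w0.png

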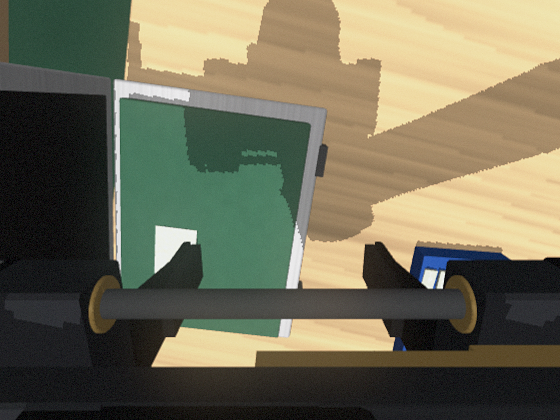

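The scene shows the tester with its fixed head on the robot's right. In the top view the yellow plate is near (318,180), the red tab near (295,176), and the guard spans x 180–265. Next I'll zoom in and measure.

```bash
cat > h.py <<'E'
import numpy as np,cv2
def load(n):
    c=np.load(f"{n}0.npz");return c
def ray(c,uv):
    R=cv2.Rodrigues(c["rvec"])[0];o=-R.T@c["tvec"].ravel()
    p=cv2.undistortPoints(np.array([[uv]],float),c["intrinsics"],None).ravel()
    d=R.T@np.array([p[0],p[1],1]);return o,d/np.linalg.norm(d)
def plane(c,uv,z):
    o,d=ray(c,uv);return o+d*(z-o[2])/d[2]
def tri(rs):
    A=sum(np.eye(3)-np.outer(d,d) for o,d in rs);b=sum((np.eye(3)-np.outer(d,d))@o for o,d in rs)
    x=np.linalg.solve(A,b);return x,[np.linalg.norm(np.cross(x-o,d)) for o,d in rs]
E
python3 - <<'E'
from h import *
t=load("top");s=load("scene")
cv2.imwrite("pics/topz.png",cv2.resize(t["color"][100:215,85:350],None,fx=3,fy=3,interpolation=cv2.INTER_CUBIC))
cv2.imwrite("pics/topf.png",cv2.resize(t["color"][110:215,255:350],None,fx=7,fy=5.7,interpolation=cv2.INTER_CUBIC))
cv2.imwrite("pics/scz.png",cv2.resize(s["color"][135:330,115:300],None,fx=3,fy=3,interpolation=cv2.INTER_CUBIC))
for n,c in(("top",t),("scene",s)):
    h=cv2.cvtColor(c["color"],cv2.COLOR_BGR2HSV)
    for nm,lo,hi in(("yel",(22,150,120),(34,255,255)),("red",(0,170,90),(6,255,255)),("red2",(174,170,90),(180,255,255))):
        m=cv2.inRange(h,lo,hi);k,_,st,ce=cv2.connectedComponentsWithStats(m)
        print(n,nm,[(list(map(int,st[i])),ce[i].round(1).tolist()) for i in range(1,k) if st[i][4]>12])
E
```

```text
top yel [([312, 162, 12, 33, 290], [317.1, 177.8])]
top red [([98, 119, 13, 12, 122], [103.9, 124.5]), ([289, 174, 12, 3, 29], [293.9, 175.2])]
top red2 []
scene yel [([259, 167, 22, 19, 168], [269.9, 175.6])]
scene red [([551, 82, 8, 6, 32], [555.0, 84.0]), ([131, 278, 9, 9, 68], [134.9, 282.0])]
scene red2 []
```

```bash
sleep 0
```

```text
(no output)
```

View pics/topz.png

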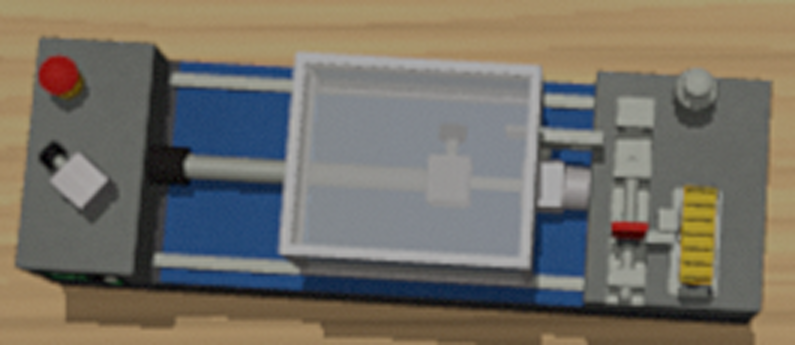

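View pics/topf.png

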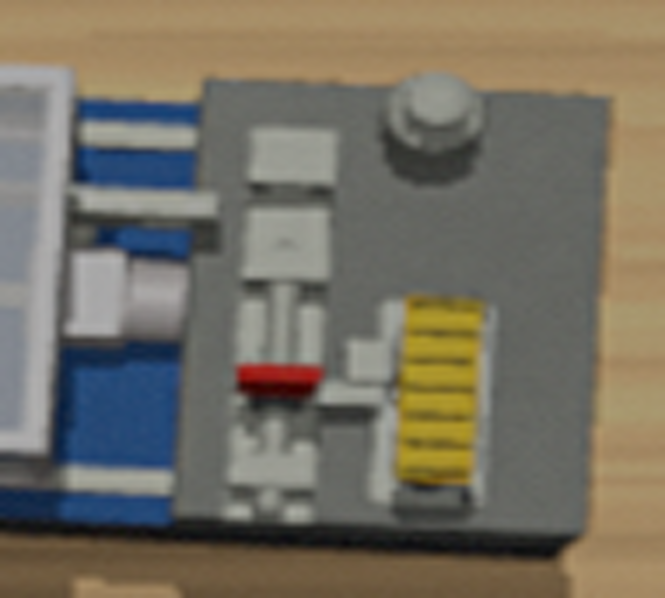

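View pics/scz.png

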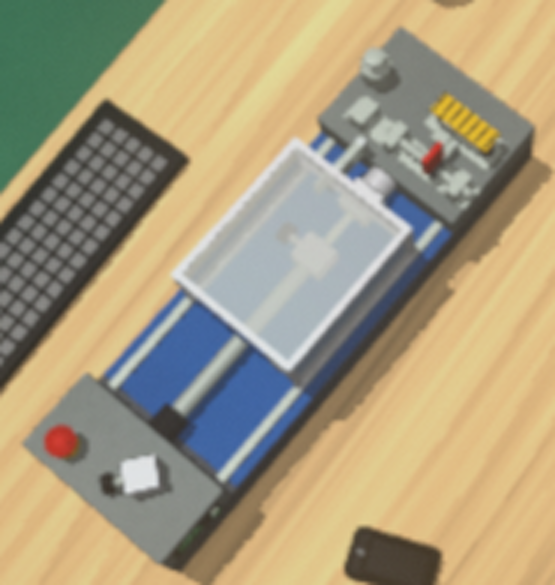

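```bash
python3 - <<'E'
from h import *
t=load("top");s=load("scene")
f=lambda p:((p[0]+.5)/7+255-.5,(p[1]+.5)/5.7+110-.5)
g=lambda p:((p[0]+.5)/3+85-.5,(p[1]+.5)/3+100-.5)
ang=lambda v:np.arctan2(v[1],v[0])
A=[plane(t,f(p),115)[:2] for p in((205,80),(610,97),(582,530),(175,515))]
print("deck",np.round(A,1))
G=[plane(t,g(p),175)[:2] for p in((297,54),(541,66),(531,270),(282,256))]
D=[plane(t,g(p),122)[:2] for p in((40,37),(155,45),(135,277),(18,268))]
print("guard",np.round(G,1));print("drive",np.round(D,1))
print("y-axis yaw", [ang(q)-np.pi/2 for q in(A[0]-A[1],A[3]-A[2],G[0]-G[1],G[3]-G[2],D[0]-D[1],D[0]-A[1],D[3]-A[2])])
print("x-axis yaw", [ang(q) for q in(A[0]-A[3],A[1]-A[2],G[0]-G[3],G[1]-G[2],D[0]-D[3],D[1]-D[2])])
# yellow via mask minAreaRect & triangulation
for uv,z in(((317.1,177.8),158),):print("yel top",plane(t,uv,z))
print("yel scene",plane(s,(269.9,175.6),158),tri([ray(t,(317.1,177.8)),ray(s,(269.9,175.6))]))
print("red",plane(t,(293.9,175.2),179), plane(s,(115+433/3,135+147/3),179))
m=cv2.inRange(cv2.cvtColor(t["color"],cv2.COLOR_BGR2HSV),(18,90,60),(36,255,255))[160:200,305:330]
ys,xs=np.nonzero(m);print(cv2.minAreaRect(np.c_[xs+305,ys+160].astype(np.float32)))
E
```

```text
deck [[ 685.8  -53.7]
 [ 677.4 -201.1]
 [ 482.3 -187.4]
 [ 489.6  -42. ]]
guard [[684.8 190.9]
 [674.   -7.3]
 [506.7   0.8]
 [518.8 199.8]]
drive [[716.1 419. ]
 [708.7 321.3]
 [510.1 331.9]
 [518.1 429.5]]
y-axis yaw [np.float64(-0.056878218327541585), np.float64(-0.049667773737146925), np.float64(-0.05446275748382945), np.float64(-0.060812504949205204), np.float64(-0.07529777888584466), np.float64(-0.06229096055695238), np.float64(-0.057906076921414806)]
x-axis yaw [np.float64(-0.05961217874780688), np.float64(-0.07000158030965152), np.float64(-0.053247795775073194), np.float64(-0.04817339022826698), np.float64(-0.05308094837721642), np.float64(-0.05351112091898247)]
yel top [ 537.90203585 -133.55728005  158.        ]
yel scene [ 533.81823359 -134.87690518  158.        ] (array([ 535.51147286, -133.91926832,  159.75914686]), [np.float64(2.117317151156466), np.float64(2.1173171511565325)])
red [540.79296069 -76.53961572 179.        ] [539.88087707 -84.78705103 179.        ]
((317.2244567871094, 178.01123046875), (11.136088371276855, 32.459449768066406), 2.862405300140381)
```

```bash
cat >> h.py <<'E'
from scipy.spatial.transform import Rotation as Ro
YAW=-0.058; O=np.array([594.2,52.3])
ex=np.array([np.cos(YAW),np.sin(YAW)]);ey=np.array([-np.sin(YAW),np.cos(YAW)])
def m2w(x,y): return O+x*ex+y*ey
def w2m(p): d=np.asarray(p)[:2]-O; return np.array([d@ex,d@ey])
E
python3 - <<'E'
from h import *
from cell import *
s=get_state();R=Ro.from_rotvec(s["orientation"]);print(R.as_matrix().round(3))
for sg in(1,-1):
    Y=np.r_[sg*ey,0];Z=np.array([0,0,-1.]);X=np.cross(Y,Z);T=Ro.from_matrix(np.c_[X,Y,Z])
    print(sg,X.round(3),(R.inv()*T).as_rotvec().round(3))
for p in[(-62,-161),(-60,-100),(0,190)]:
    w=np.r_[m2w(*p),403.6];print(p,w,"tool shift",R.inv().apply(w-s["ee_pos"]).round(0))
E
```

```text
[[-0.973 -0.232 -0.   ]
 [-0.232  0.973  0.002]
 [ 0.     0.002 -1.   ]]
1 [-0.998  0.058  0.   ] [ 0.002 -0.     0.292]
-1 [ 0.998 -0.058  0.   ] [ 1.00e-03  2.00e-03 -2.85e+00]
(-62, -161) [ 522.97148939 -104.83528972  403.6       ] tool shift [-484.  402.    1.]
(-60, -100) [528.50414303 -44.05379794 403.6       ] tool shift [-504.  460.    1.]
(0, 190) [605.21382249 241.98050958 403.6       ] tool shift [-645.  720.    1.]
```

>>> move_arm(
  targets=[
    [[-0.06, 0, 0, 0, 0, 0, 0.146], [-0.06, 0, 0, 0, 0, 0, 0.146], [-0.06, -0.67, 1, 0, 0, 0, 0], [-0.06, -0.67, 1, 0, 0, 0, 0], [-0.06, -0.67, 1, 0, 0, 0, 0]],
  ],
)

```text
time: 0.78
ee_pos: [232.6, -491.7, 404.3]
orientation: [-0.092, -3.14, -0.001]
ft_force: [0.5, 0.3, 0.0]
opening: 45.6
```

>>> move_arm(
  targets=[
    [[-0.06, -0.67, 1, 0, 0, 0, 0], [-0.06, -0.67, 1, 0, 0, 0, 0], [-0.06, -0.67, 1, 0, 0, 0, 0], [-0.06, -0.67, 1, 0, 0, 0, 0], [-0.06, -0.67, 1, 0, 0, 0, 0]],
  ],
)

```text
time: 1.4
ee_pos: [378.1, -299.6, 404.7]
orientation: [-0.091, -3.14, -0.0]
ft_force: [-0.6, -1.5, -0.5]
opening: 40.9
```

>>> move_arm(
  targets=[
    [[-0.06, -0.67, 1, 0, 0, 0, 0], [-0.06, -0.67, 1, 0, 0, 0, 0], [-0.06, -0.67, 1, 0, 0, 0, 0], [-0.06, -0.67, 1, 0, 0, 0, 0], [-0.06, -0.67, 1, 0, 0, 0, 0]],
  ],
)

```text
time: 2.02
ee_pos: [523.5, -107.7, 404.6]
orientation: [-0.091, -3.14, -0.0]
ft_force: [-0.1, -0.6, -0.9]
opening: 41.0
```

```bash
python3 - <<'E'
from h import *
from cell import *
s=get_state();R=Ro.from_rotvec(s["orientation"]).as_matrix();print(s["ee_pos"],R.round(4),"yaw of y",np.arctan2(-R[0,1],R[1,1]))
c=capture("wrist");np.savez("w1.npz",**c,ee=s["ee_pos"],ori=s["orientation"])
cv2.imwrite("pics/w1.png",c["color"])
c=capture("top");cv2.imwrite("pics/t1.png",c["color"])
E
```

```text
[ 523.51997022 -107.67400233  404.61534408] [[-9.983e-01  5.800e-02 -3.000e-04]
 [ 5.800e-02  9.983e-01  0.000e+00]
 [ 3.000e-04  0.000e+00 -1.000e+00]] yaw of y -0.058037357637350497
```

View pics/w1.png

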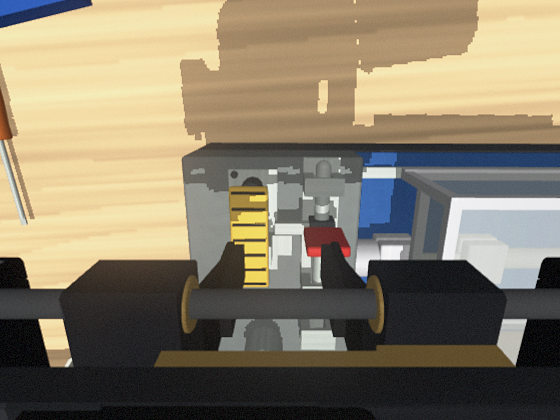

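```bash
python3 - <<'E'
from h import *
c=np.load("w1.npz")
cv2.imwrite("pics/w1z.png",cv2.resize(c["color"][140:300,180:380],None,fx=4,fy=3.7,interpolation=cv2.INTER_CUBIC))
E
```

```text
(no output)
```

View pics/w1z.png

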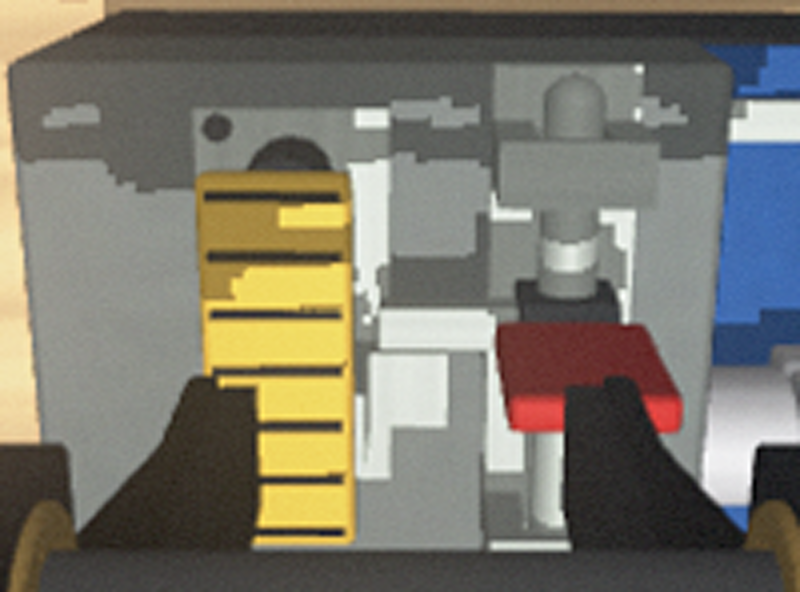

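```bash
cat >> h.py <<'E'
def wray(c,uv):
    R=Ro.from_rotvec(c["ori"]).as_matrix();H=c["hand_eye"]
    p=cv2.undistortPoints(np.array([[uv]],float),c["intrinsics"],None).ravel()
    d=R@(H[:3,:3]@np.array([p[0],p[1],1]));o=c["ee"]+R@H[:3,3];return o,d/np.linalg.norm(d)
def wpl(c,uv,z):
    o,d=wray(c,uv);return o+d*(z-o[2])/d[2]
E
python3 - <<'E'
from h import *
c=np.load("w1.npz")
f=lambda p:((p[0]+.5)/4+180-.5,(p[1]+.5)/3.7+140-.5)
for n,p,z in(("plate nl",(197,172),158),("plate nr",(350,172),158),("plate far l",(256,543),158),("plate far r",(354,543),158),("tab top l",(508,400),179),("tab top r",(678,398),179),("tab top front l",(513,430),179),("tab bot l",(497,325),139),("tab bot r",(642,325),139),("deck l",(10,65),115),("deck r",(733,65),115)):
    w=wpl(c,f(p),z);print(n,w.round(1),w2m(w).round(1))
print("tcp",w2m(c["ee"]))
E
```

```text
plate nl [ 497.4 -143.7  158. ] [ -85.2 -201.3]
plate nr [ 499.  -116.9  158. ] [ -85.2 -174.4]
plate far l [ 577.5 -140.7  158. ] [  -5.5 -193.7]
plate far r [ 578.6 -121.8  158. ] [  -5.5 -174.7]
tab top l [538.1 -92.  179. ] [ -47.6 -147.3]
tab top r [539.4 -63.4 179. ] [ -48.  -118.7]
tab top front l [544.2 -91.4 179. ] [ -41.6 -146.3]
tab bot l [538.9 -91.5 139. ] [ -46.9 -146.7]
tab bot r [540.6 -62.8 139. ] [ -46.9 -118. ]
deck l [ 481.4 -186.9  115. ] [ -98.8 -245.3]
deck r [489.9 -40.  115. ] [-98.7 -98.2]
tcp [ -61.28788842 -163.80214517]
```

>>> move_arm(
  targets=[
    [[-0.06, -0.15, 0.92, 0, 0, 0, 0], [-0.06, -0.15, 0.92, 0, 0, 0, 0], [-0.06, -0.15, 0.92, 0, 0, 0, 0], [-0.06, -0.15, 0.92, 0, 0, 0, 0], [-0.06, -0.15, 0.92, 0, 0, 0, 0]],
  ],
)

```text
time: 2.75
ee_pos: [563.4, 73.5, 404.6]
orientation: [-0.092, -3.14, 0.0]
ft_force: [0.4, -0.9, 0.5]
opening: 41.4
```

>>> move_arm(
  targets=[
    [[-0.06, -0.15, 0.92, 0, 0, 0, 0], [-0.06, -0.15, 0.92, 0, 0, 0, 0], [-0.06, -0.15, 0.92, 0, 0, 0, 0], [-0.06, -0.15, 0.92, 0, 0, 0, 0], [-0.06, -0.15, 0.92, 0, 0, 0, 0]],
  ],
)

```text
time: 3.38
ee_pos: [604.3, 255.4, 404.4]
orientation: [-0.092, -3.14, 0.001]
ft_force: [1.0, -0.0, -0.1]
opening: 41.1
```

```bash
python3 - <<'E'
from h import *
from cell import *
s=get_state();print(s["ee_pos"],w2m(s["ee_pos"]),s["opening"])
c=capture("wrist");np.savez("w2.npz",**c,ee=s["ee_pos"],ori=s["orientation"])
cv2.imwrite("pics/w2.png",c["color"])
c=capture("scene");cv2.imwrite("pics/s2.png",c["color"])
E
```

```text
[604.28312462 255.43757598 404.44436872] [ -1.7092052  203.38048775] 41.13961854876321
```

View pics/w2.png

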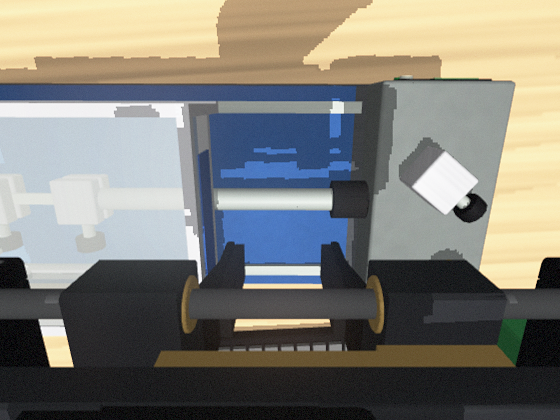

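View pics/s2.png

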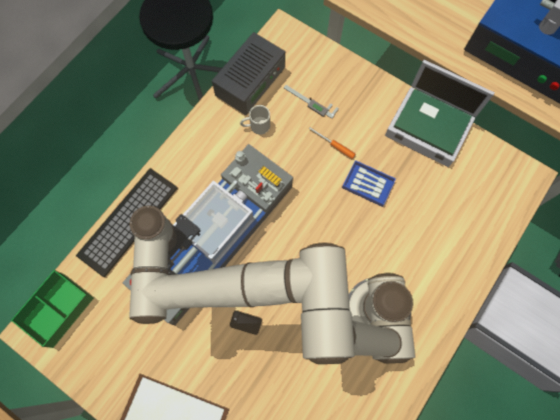

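```bash
python3 - <<'E'
from h import *
c=np.load("w2.npz")
for p,z in(((187,103),175),((198,235),175),((207,150),163),((200,150),163),((213,200),163),((213,150),133)):
    print(p,z,w2m(wpl(c,p,z)).round(1))
cv2.imwrite("pics/w2z.png",cv2.resize(c["color"][90:290,170:290],None,fx=5,fy=3,interpolation=cv2.INTER_CUBIC))
E
```

```text
(187, 103) 175 [-81.7 145.9]
(198, 235) 175 [  4.1 146. ]
(207, 150) 163 [-51.8 153.3]
(200, 150) 163 [-51.8 148.6]
(213, 200) 163 [-17.1 155.1]
(213, 150) 133 [-47.7 151. ]
```

View pics/w2z.png

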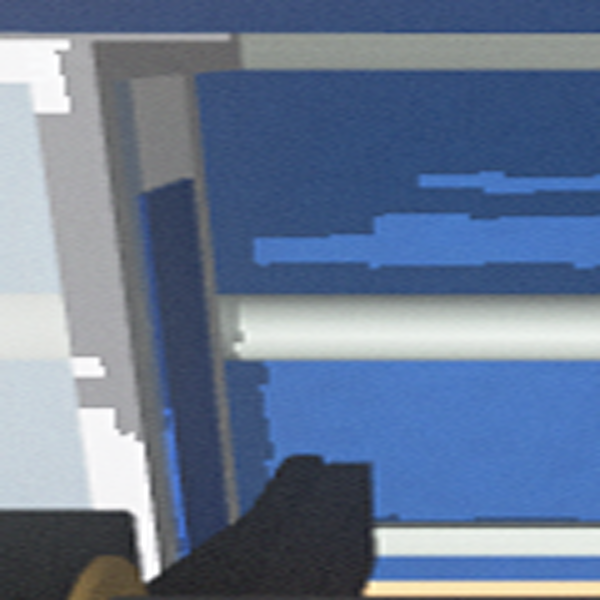

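>>> move_arm(
  targets=[
    [[-0.06, 0, 0, 0.73, 0, 0, 0], [-0.06, 0, 0, 0.73, 0, 0, 0], [-0.06, 0, 0, 0.73, 0, 0, 0], [-0.06, 0, -0.1, 0, 0, 0, 0], [-0.06, 0, -0.1, 0, 0, 0, 0]],
  ],
)

```text
time: 4.1
ee_pos: [604.1, 246.2, 318.4]
orientation: [0.092, 3.139, 0.001]
ft_force: [0.3, 0.3, 0.3]
opening: 40.8
```

>>> move_arm(
  targets=[
    [[-0.06, 0, -0.1, 0, 0, 0, 0], [-0.06, 0, -0.1, 0, 0, 0, 0], [-0.06, 0, -0.1, 0, 0, 0, 0], [-0.06, 0, -0.1, 0, 0, 0, 0], [-0.06, 0, -0.1, 0, 0, 0, 0]],
  ],
)

```text
time: 4.72
ee_pos: [602.5, 227.3, 317.5]
orientation: [0.091, 3.139, 0.003]
ft_force: [-1.1, 3.0, 0.2]
opening: 40.7
```

>>> move_arm(
  targets=[
    [[-0.06, 0, -0.1, 0, 0, 0, 0], [-0.06, 0, -0.1, 0, 0, 0, 0], [-0.06, 0, -0.1, 0, 0, 0, 0], [-0.06, 0, -0.1, 0, 0, 0, 0], [-0.06, 0, -0.1, 0, 0, 0, 0]],
  ],
)

```text
time: 5.35
ee_pos: [601.4, 206.6, 317.4]
orientation: [0.091, 3.14, 0.0]
ft_force: [-1.0, 3.4, 3.3]
opening: 40.9
```

```bash
python3 - <<'E'
from h import *
from cell import *
s=get_state();print(s["ee_pos"],w2m(s["ee_pos"]),s["opening"],s["ft_force"])
c=capture("wrist");cv2.imwrite("pics/w3.png",c["color"])
E
```

```text
[601.40845398 206.57446039 317.35493031] [ -1.74656999 154.43289945] 40.90269638851642 [-0.96424646  3.44572734  3.31055348]
```

View pics/w3.png

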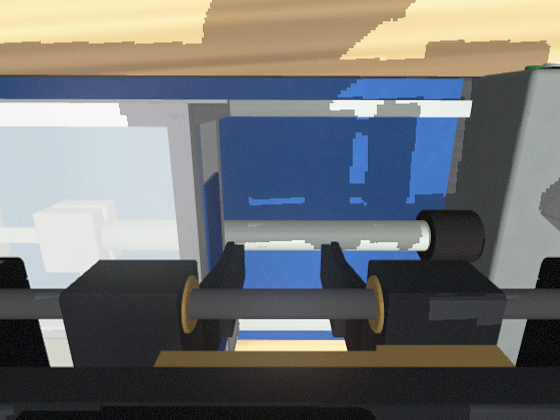

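```bash
python3 - <<'E'
from h import *
from cell import *
s=get_state();c=capture("wrist");np.savez("w3.npz",**c,ee=s["ee_pos"],ori=s["orientation"])
c=np.load("w3.npz")
for p,z in(((188,105),175),((200,240),175),((219,180),163)):
    print(p,z,w2m(wpl(c,p,z)).round(1))
E
```

```text
(188, 105) 175 [-81.1 120.7]
(200, 240) 175 [-29.5 121.1]
(219, 180) 163 [-51.2 127.7]
```

>>> move_arm(
  targets=[
    [[-0.06, 0, -0.09, 0, 0, 0, 0], [-0.06, 0, -0.09, 0, 0, 0, 0], [-0.06, 0, -0.09, 0, 0, 0, 0], [-0.06, 0, -0.08, 0, 0, 0, 0], [-0.06, 0, -0.08, 0, 0, 0, 0]],
  ],
)

```text
time: 6.08
ee_pos: [600.4, 189.5, 317.2]
orientation: [0.091, 3.14, 0.0]
ft_force: [-0.5, 3.6, 3.1]
opening: 40.9
```

>>> move_arm(
  targets=[
    [[-0.06, 0, -0.03, 0, 0, 0, 0], [-0.06, 0, -0.03, 0, 0, 0, 0], [-0.06, 0, -0.03, 0, 0, 0, 0], [-0.06, 0, -0.02, 0, 0, 0, 0], [-0.06, 0, -0.0, 0, 0, 0, 0]],
  ],
)

```text
time: 6.7
ee_pos: [600.0, 187.2, 317.4]
orientation: [0.09, 3.138, 0.006]
ft_force: [-1.7, 10.4, 2.4]
opening: 40.7
```

>>> move_arm(
  targets=[
    [[-0.06, 0, -0.03, 0, 0, 0, 0], [-0.06, 0, -0.02, 0, 0, 0, 0], [-0.06, 0, 0, 0, 0, 0, 0], [-0.06, 0, 0, 0, 0, 0, 0], [-0.06, 0, 0, 0, 0, 0, 0]],
  ],
)

```text
time: 7.32
ee_pos: [599.9, 186.6, 317.5]
orientation: [0.09, 3.137, 0.011]
ft_force: [-2.2, 14.4, 2.9]
opening: 40.6
```

```bash
python3 - <<'E'
from h import *
from cell import *
s=get_state();c=capture("wrist");np.savez("w4.npz",**c,ee=s["ee_pos"],ori=s["orientation"]);print(s["ft_force"],w2m(s["ee_pos"]))
cv2.imwrite("pics/w4.png",c["color"])
t=capture("top");cv2.imwrite("pics/t4.png",cv2.resize(t["color"][100:215,85:350],None,fx=3,fy=3,interpolation=cv2.INTER_CUBIC))
E
```

```text
[-2.24107531 14.40080082  2.88011874] [ -2.12654661 134.44258291]
```

View pics/w4.png

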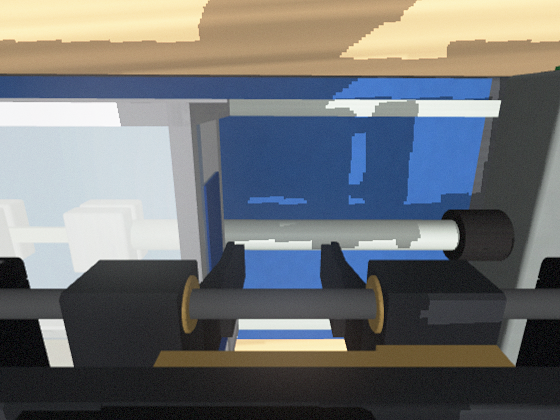

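View pics/t4.png

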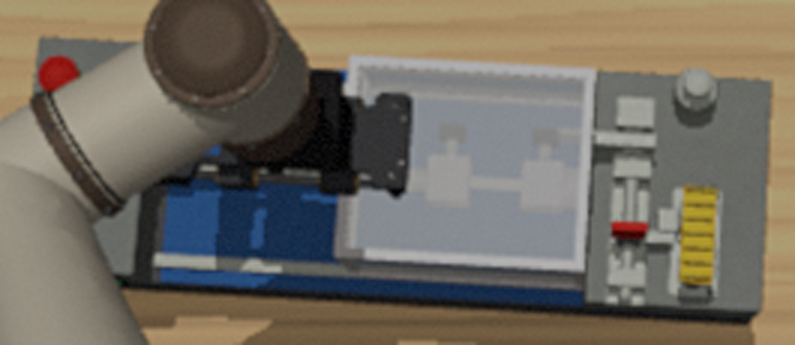

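>>> move_arm(
  targets=[
    [[-0.06, 0, 0.2, 0, 0, 0, 0], [-0.06, 0, 0.15, 0, 0, 0, 0], [-0.06, 0, 0, -0.75, 0, 0, 0], [-0.06, 0, 0, -0.75, 0, 0, 0], [-0.06, 0, 0, -0.67, 0, 0, 0]],
  ],
)

```text
time: 8.05
ee_pos: [600.9, 196.5, 404.4]
orientation: [-0.093, -3.139, 0.002]
ft_force: [0.7, 0.2, -0.8]
opening: 41.2
```

>>> move_arm(
  targets=[
    [[-0.06, 0.2, -0.9, 0, 0, 0, 0], [-0.06, 0.2, -0.9, 0, 0, 0, 0], [-0.06, 0.2, -0.9, 0, 0, 0, 0], [-0.06, 0.2, -0.9, 0, 0, 0, 0], [-0.06, 0.2, -0.9, 0, 0, 0, 0]],
  ],
)

```text
time: 8.68
ee_pos: [549.8, 18.1, 403.4]
orientation: [-0.092, -3.139, 0.002]
ft_force: [-0.2, -0.8, 0.3]
opening: 40.6
```

>>> move_arm(
  targets=[
    [[-0.06, 0.2, -0.9, 0, 0, 0, 0], [-0.06, 0.2, -0.9, 0, 0, 0, 0], [-0.06, 0.2, -0.9, 0, 0, 0, 0], [-0.06, 0, 0, 0, 0, 0, 0], [-0.06, 0, 0, 0, 0, 0, 0]],
  ],
)

```text
time: 9.3
ee_pos: [520.1, -86.8, 403.7]
orientation: [-0.093, -3.139, 0.0]
ft_force: [0.3, -0.7, 0.2]
opening: 40.7
```

```bash
python3 - <<'E'
from h import *
from cell import *
s=get_state();R=Ro.from_rotvec(s["orientation"]).as_matrix();print(s["ee_pos"],w2m(s["ee_pos"]),s["opening"],s["ft_force"],R.round(3))
c=capture("wrist");np.savez("w5.npz",**c,ee=s["ee_pos"],ori=s["orientation"])
cv2.imwrite("pics/w5.png",c["color"])
E
```

```text
[520.1399778  -86.75809624 403.67491103] [ -65.8746398  -143.11733944] 40.663199053757566 [ 0.25887159 -0.66112642  0.1691993 ] [[-0.998  0.059 -0.001]
 [ 0.059  0.998 -0.   ]
 [ 0.001 -0.    -1.   ]]
```

View pics/w5.png

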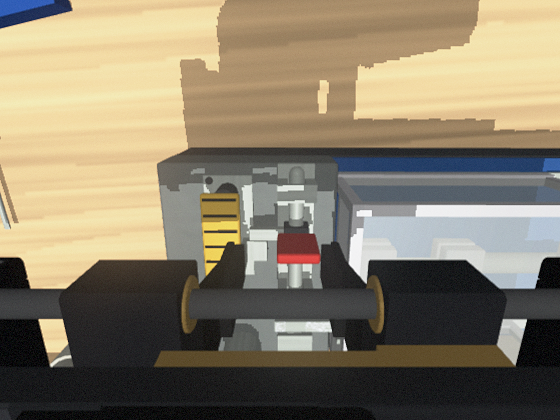

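>>> move_arm(
  targets=[
    [[0.05, 0, -0.43, 0, 0, 0, 0], [0.05, 0, 0, 0.5, 0, 0, 0], [0.05, 0, 0, 0.5, 0, 0, 0], [0.05, 0, 0, 0.3, 0, 0, 0], [0.05, 0, 0, 0, 0, 0, 0]],
  ],
)

```text
time: 9.98
ee_pos: [519.2, -103.7, 351.2]
orientation: [-0.091, -3.138, 0.001]
ft_force: [-0.5, 0.4, 0.4]
opening: 45.2
```

```bash
python3 - <<'E'
from h import *
from cell import *
s=get_state();print(s["ee_pos"],w2m(s["ee_pos"]),s["opening"],s["ft_force"])
c=capture("wrist");np.savez("w6.npz",**c,ee=s["ee_pos"],ori=s["orientation"])
cv2.imwrite("pics/w6.png",cv2.resize(c["color"][130:330,130:430],None,fx=2.6,fy=2.6,interpolation=cv2.INTER_CUBIC))
c=capture("scene");cv2.imwrite("pics/s6.png",cv2.resize(c["color"][120:270,170:330],None,fx=4,fy=4,interpolation=cv2.INTER_CUBIC))
E
```

```text
[ 519.20868512 -103.69644133  351.19509309] [ -65.82249319 -160.08118692] 45.15823390533861 [-0.47230719  0.38301471  0.42754596]
```

View pics/w6.png

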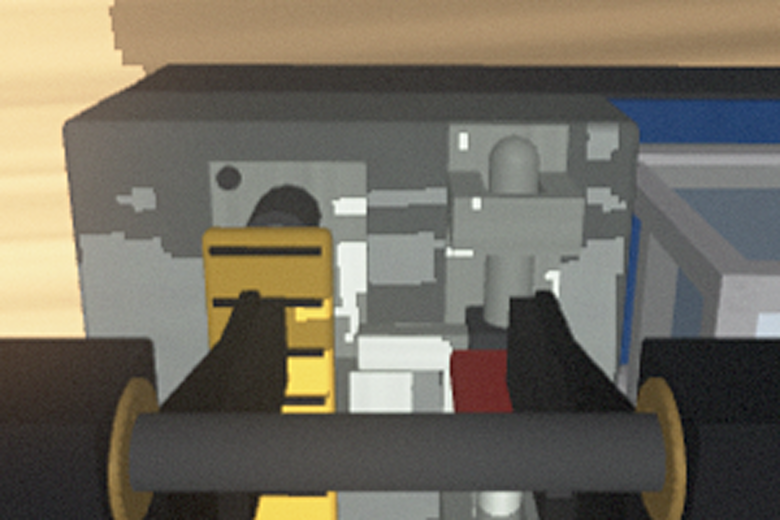

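View pics/s6.png

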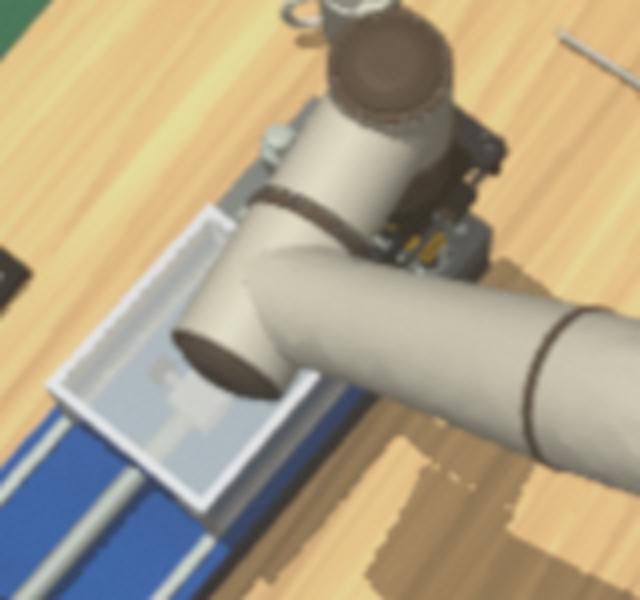

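>>> move_arm(
  targets=[
    [[0.05, 0, 0, 0.15, 0, 0, 0], [0.05, 0, 0, 0.12, 0, 0, 0], [0.05, 0, 0, 0.08, 0, 0, 0], [0.05, 0, 0, 0.06, 0, 0, 0], [0.05, 0, 0, 0.04, 0, 0, 0]],
  ],
)

```text
time: 10.7
ee_pos: [519.2, -103.7, 334.3]
orientation: [0.091, 3.14, -0.0]
ft_force: [-1.5, 0.6, 5.1]
opening: 45.8
```

>>> move_arm(
  targets=[
    [[0.05, 0, 0, 0.03, 0, 0, 0], [0.05, 0, 0, 0.02, 0, 0, 0], [0.05, 0, 0, 0.01, 0, 0, 0], [0.05, 0, 0, 0, 0, 0, 0], [0.05, 0, 0, 0, 0, 0, 0]],
  ],
)

```text
time: 11.32
ee_pos: [519.2, -103.7, 332.1]
orientation: [0.091, 3.14, -0.0]
ft_force: [-1.8, 0.8, 5.4]
opening: 45.7
```

>>> move_arm(
  targets=[
    [[0.05, -0.04, 0, 0.02, 0, 0, 0], [0.05, -0.05, 0, 0, 0, 0, 0], [0.05, -0.05, 0, 0, 0, 0, 0], [0.05, -0.05, 0, 0, 0, 0, 0], [0.05, -0.05, 0, 0, 0, 0, 0]],
  ],
)

```text
time: 11.95
ee_pos: [526.2, -104.7, 331.3]
orientation: [-0.093, -3.13, 0.002]
ft_force: [-14.4, 3.5, 14.9]
opening: 45.6
```

```bash
python3 - <<'E'
from h import *
from cell import *
s=get_state();print(s["ee_pos"],w2m(s["ee_pos"]),s["opening"],s["ft_force"])
c=capture("wrist");np.savez("w7.npz",**c,ee=s["ee_pos"],ori=s["orientation"])
cv2.imwrite("pics/w7.png",cv2.resize(c["color"][130:330,130:430],None,fx=2.6,fy=2.6,interpolation=cv2.INTER_CUBIC))
E
```

```text
[ 526.17666255 -104.69528091  331.26601421] [ -58.80833239 -160.67443078] 45.59257510583876 [-14.38360178   3.48312258  14.91030276]
```

View pics/w7.png

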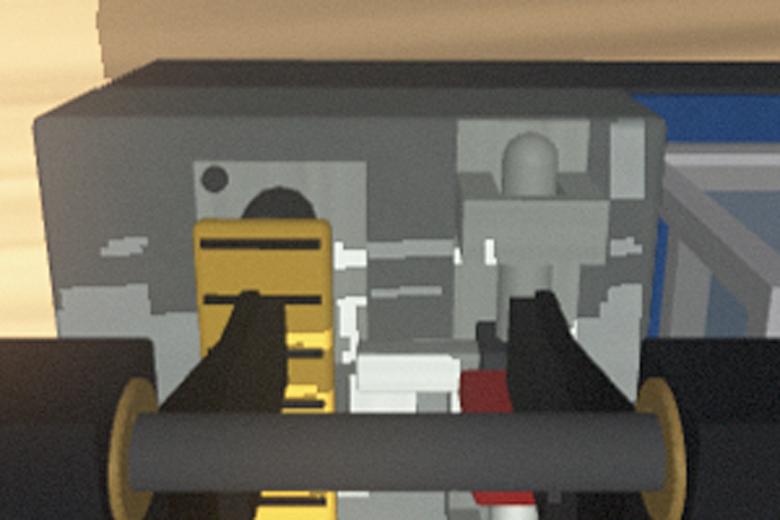

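>>> move_arm(
  targets=[
    [[0.05, -0.02, 0, -0.02, 0, 0, 0], [0.05, -0.02, 0, 0, 0, 0, 0], [0.05, -0.02, 0, 0, 0, 0, 0], [0.05, 0, 0, 0, 0, 0, 0], [0.05, 0, 0, 0, 0, 0, 0]],
  ],
)

```text
time: 12.62
ee_pos: [528.1, -104.8, 331.3]
orientation: [-0.093, -3.129, 0.002]
ft_force: [-12.1, 1.6, 10.9]
opening: 45.8
```

>>> move_arm(
  targets=[
    [[0.05, -0.03, 0, -0.01, 0, 0, 0], [0.05, -0.03, 0, 0, 0, 0, 0], [0.05, -0.03, 0, 0, 0, 0, 0], [0.05, -0.03, 0, 0, 0, 0, 0], [0.05, 0, 0, 0, 0, 0, 0]],
  ],
)

```text
time: 13.25
ee_pos: [533.1, -105.2, 331.4]
orientation: [-0.093, -3.129, 0.002]
ft_force: [-9.2, 0.7, 8.7]
opening: 45.4
```

```bash
python3 - <<'E'
from h import *
from cell import *
s=get_state();print(s["ee_pos"],w2m(s["ee_pos"]),s["opening"],s["ft_force"])
c=capture("wrist");np.savez("w8.npz",**c,ee=s["ee_pos"],ori=s["orientation"])
cv2.imwrite("pics/w8.png",cv2.resize(c["color"][130:330,130:430],None,fx=2.6,fy=2.6,interpolation=cv2.INTER_CUBIC))
E
```

```text
[ 533.12323031 -105.16491932  331.35347423] [ -51.84622172 -160.74060441] 45.37349360223198 [-9.20351706  0.74379495  8.70924804]
```

View pics/w8.png

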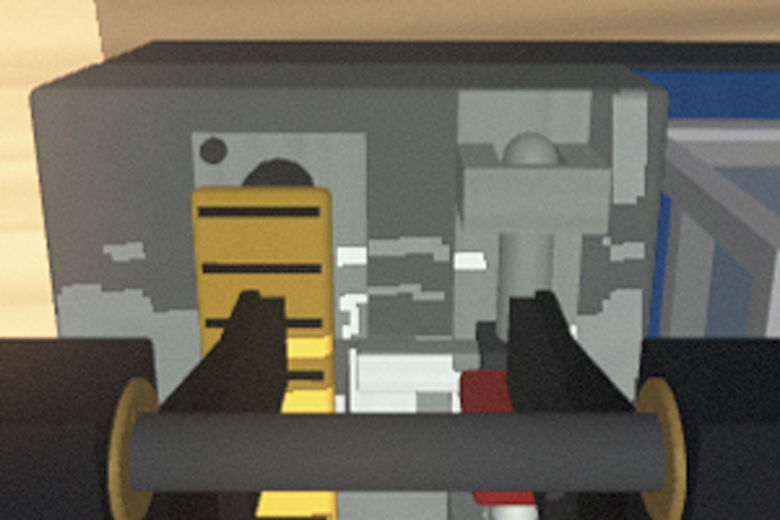

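>>> move_arm(
  targets=[
    [[0.05, -0.05, 0, 0, 0, 0, 0], [0.05, -0.05, 0, 0, 0, 0, 0], [0.05, -0.05, 0, 0, 0, 0, 0], [0.05, -0.05, 0, 0, 0, 0, 0], [0.05, -0.05, 0, 0, 0, 0, 0]],
  ],
)

```text
time: 13.92
ee_pos: [543.1, -105.8, 331.4]
orientation: [-0.093, -3.129, 0.002]
ft_force: [-9.7, 1.4, 8.9]
opening: 45.9
```

>>> move_arm(
  targets=[
    [[0.05, -0.05, 0, 0, 0, 0, 0], [0.05, -0.05, 0, 0, 0, 0, 0], [0.05, -0.05, 0, 0, 0, 0, 0], [0.05, -0.05, 0, 0, 0, 0, 0], [0.05, -0.04, 0, 0, 0, 0, 0]],
  ],
)

```text
time: 14.55
ee_pos: [552.7, -106.3, 331.4]
orientation: [-0.093, -3.129, 0.002]
ft_force: [-10.4, -0.2, 8.8]
opening: 45.4
```

>>> move_arm(
  targets=[
    [[0.05, -0.03, 0, 0, 0, 0, 0], [0.05, -0.03, 0, 0, 0, 0, 0], [0.05, -0.02, 0, 0, 0, 0, 0], [0.05, -0.02, 0, 0, 0, 0, 0], [0.05, -0.02, 0, 0, 0, 0, 0]],
  ],
)

```text
time: 15.18
ee_pos: [557.5, -106.6, 331.4]
orientation: [-0.093, -3.129, 0.002]
ft_force: [-9.8, -0.3, 8.1]
opening: 45.9
```

>>> move_arm(
  targets=[
    [[0.05, -0.02, 0, 0, 0, 0, 0], [0.05, -0.02, 0, 0, 0, 0, 0], [0.05, -0.02, 0, 0, 0, 0, 0], [0.05, 0, 0, 0, 0, 0, 0], [0.05, 0, 0, 0, 0, 0, 0]],
  ],
)

```text
time: 15.8
ee_pos: [558.8, -106.7, 331.4]
orientation: [-0.092, -3.125, 0.002]
ft_force: [-13.3, 1.5, 11.3]
opening: 45.5
```

>>> move_arm(
  targets=[
    [[0.05, -0.02, 0, 0, 0, 0, 0], [0.05, -0.02, 0, 0, 0, 0, 0], [0.05, -0.01, 0, 0, 0, 0, 0], [0.05, 0, 0, 0, 0, 0, 0], [0.05, 0, 0, 0, 0, 0, 0]],
  ],
)

```text
time: 16.42
ee_pos: [559.7, -106.8, 331.3]
orientation: [-0.092, -3.121, 0.002]
ft_force: [-18.0, 2.8, 14.4]
opening: 45.3
```

```bash
python3 - <<'E'
from h import *
from cell import *
s=get_state();print(s["ee_pos"],w2m(s["ee_pos"]),s["opening"],s["ft_force"])
c=capture("wrist");np.savez("w9.npz",**c,ee=s["ee_pos"],ori=s["orientation"])
cv2.imwrite("pics/w9.png",cv2.resize(c["color"][130:330,130:430],None,fx=2.6,fy=2.6,interpolation=cv2.INTER_CUBIC))
E
```

```text
[ 559.66321008 -106.77965789  331.32394726] [ -25.25726735 -160.81417182] 45.255024387284806 [-18.02764209   2.79125577  14.39309304]
```

View pics/w9.png

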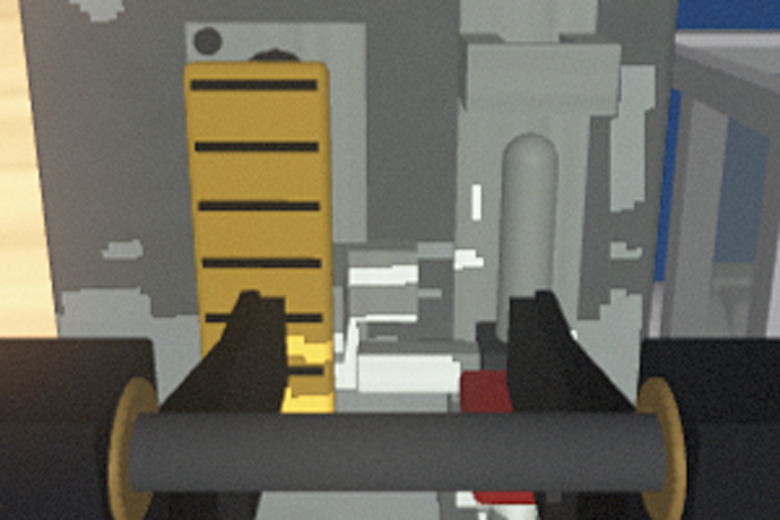

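>>> move_arm(
  targets=[
    [[0.05, 0, 0, -0.06, 0, 0, 0], [0.05, 0, 0, -0.08, 0, 0, 0], [0.05, 0, 0, -0.1, 0, 0, 0], [0.05, 0, 0, -0.1, 0, 0, 0], [0.05, 0, 0, -0.05, 0, 0, 0]],
  ],
)

```text
time: 17.1
ee_pos: [560.2, -106.7, 342.2]
orientation: [-0.093, -3.119, -0.001]
ft_force: [-9.2, 0.2, -6.3]
opening: 45.6
```

>>> move_arm(
  targets=[
    [[0.05, 0.12, 0, 0, 0, 0, 0], [0.05, 0.1, 0, 0, 0, 0, 0], [0.05, 0, 0, -0.7, 0, 0, 0], [0.05, 0, 0, -0.7, 0, 0, 0], [0.05, 0, 0, -0.4, 0, 0, 0]],
  ],
)

```text
time: 17.73
ee_pos: [556.5, -105.8, 421.9]
orientation: [0.091, 3.135, 0.0]
ft_force: [-0.4, -0.2, -0.8]
opening: 45.9
```

>>> move_arm(
  targets=[
    [[0.05, 0.8, 0, 0, 0, 0, 0], [0.05, 0.8, 0, 0, 0, 0, 0], [0.05, 0.8, 0, 0, 0, 0, 0], [0.05, 0, 0, 0, 0, 0, 0], [0.05, 0, 0, 0, 0, 0, 0]],
  ],
)

```text
time: 18.35
ee_pos: [460.6, -100.2, 420.0]
orientation: [0.091, 3.138, 0.0]
ft_force: [-0.1, 0.6, -0.3]
opening: 45.6
```

```bash
python3 - <<'E'
from h import *
from cell import *
s=get_state();print(s["time"],s["ee_pos"],w2m(s["ee_pos"]),s["opening"],s["ft_force"])
c=capture("wrist");np.savez("w10.npz",**c,ee=s["ee_pos"],ori=s["orientation"])
cv2.imwrite("pics/w10.png",cv2.resize(c["color"][130:330,130:430],None,fx=2.6,fy=2.6,interpolation=cv2.INTER_CUBIC))
E
```

```text
18.35 [ 460.64379629 -100.17451594  419.97859027] [-124.49306065 -159.96004317] 45.599097240453716 [-0.12358994  0.58530554 -0.34962497]
```

View pics/w10.png

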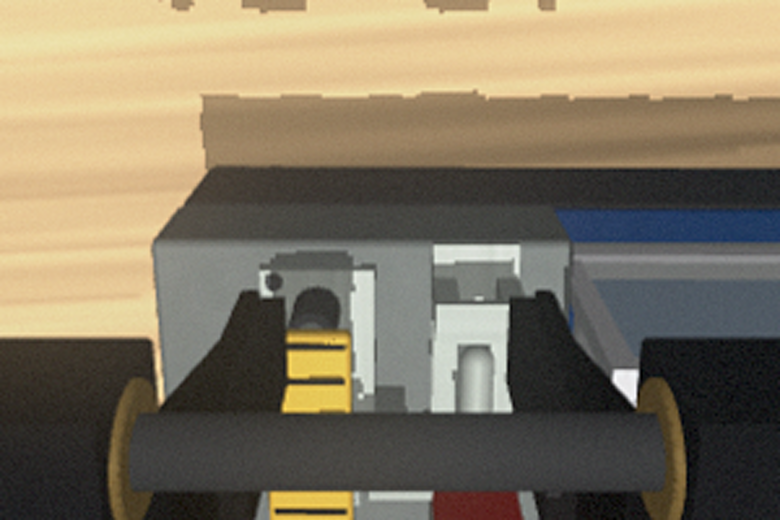

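>>> move_arm(
  targets=[
    [[0.05, -0.8, 0, 0, 0, 0, 0], [0.05, -0.8, 0, 0, 0, 0, 0], [0.05, -0.7, 0, 0, 0, 0, 0], [0.05, 0, 0, 0, 0, 0, 0], [0.05, 0, 0, 0, 0, 0, 0]],
  ],
)

```text
time: 19.02
ee_pos: [552.2, -105.6, 418.8]
orientation: [-0.092, -3.139, 0.0]
ft_force: [0.1, -0.7, 0.2]
opening: 45.5
```

```bash
python3 - <<'E'
from h import *
from cell import *
s=get_state();print(s["time"],s["ee_pos"],w2m(s["ee_pos"]),s["opening"],s["ft_force"])
c=capture("wrist");np.savez("w11.npz",**c,ee=s["ee_pos"],ori=s["orientation"])
cv2.imwrite("pics/w11.png",cv2.resize(c["color"][120:290,180:400],None,fx=3.5,fy=3.5,interpolation=cv2.INTER_CUBIC))
E
```

```text
19.025 [ 552.21880564 -105.61243963  418.77634881] [ -32.75681452 -160.08044969] 45.47568027017082 [ 0.11312173 -0.68791214  0.19563326]
```

View pics/w11.png

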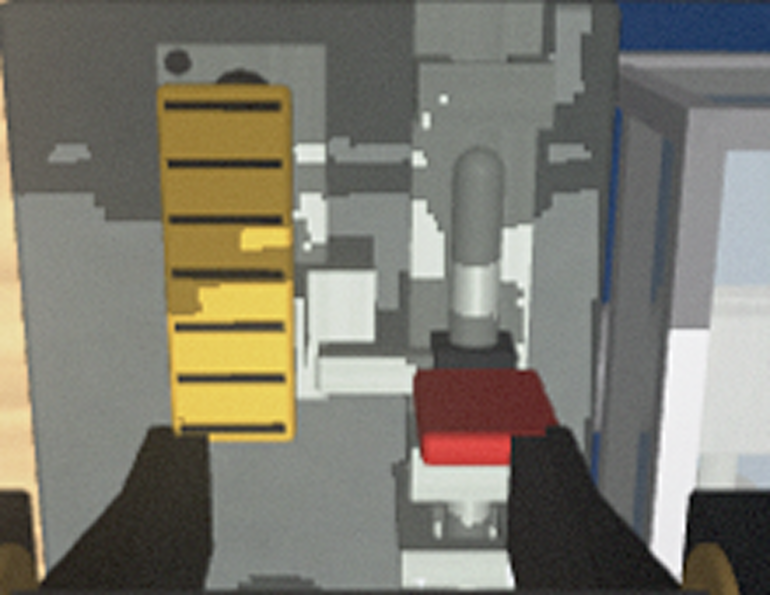

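```bash
python3 - <<'E'
from h import *
c=np.load("w11.npz")
f=lambda p:((p[0]+.5)/3.5+180-.5,(p[1]+.5)/3.5+120-.5)
for n,p,z in(("nl",(158,86),158),("nr",(292,86),158),("fl",(175,438),158),("fr",(294,438),158),("nl149",(158,86),149),("fr149",(294,438),149),("tab tl",(422,435),179),("tab bl",(415,370),139),("tab br",(540,370),139),("guard end near",(690,105),175)):
    print(n,w2m(wpl(c,f(p),z)).round(1))
E
```

```text
nl [ -84.5 -201.4]
nr [ -84.5 -173.9]
fl [  -5.9 -201.6]
fr [  -5.9 -174.8]
nl149 [ -83.4 -202.9]
fr149 [  -1.9 -175.4]
tab tl [ -15.9 -147.2]
tab bl [ -15.1 -146.8]
tab br [ -15.1 -117. ]
guard end near [-82.8 -96.6]
```

>>> move_arm(
  targets=[
    [[0.05, 0.7, 0, -0.2, 0, 0, 0], [0.05, 0.8, 0, -0.3, 0, 0, 0], [0.05, 0.8, 0, 0, 0, 0, 0], [0.05, 0, 0, 0, 0, 0, 0], [0.05, 0, 0, 0, 0, 0, 0]],
  ],
)

```text
time: 19.7
ee_pos: [460.0, -100.2, 440.1]
orientation: [0.091, 3.139, 0.0]
ft_force: [0.4, -0.5, -0.9]
opening: 45.7
```

```bash
python3 - <<'E'
from cell import *
import cv2
s=get_state();print(s["ft_force"],s["joint_velocities"].round(3))
t=capture("top");cv2.imwrite("pics/t12.png",t["color"])
print(sign_off())
E
```

```text
[ 0.44979747 -0.49284736 -0.94998765] [-0.001  0.025  0.012 -0.002 -0.002  0.002]
the job is handed in; nothing more can be done
None
```

View pics/t12.png

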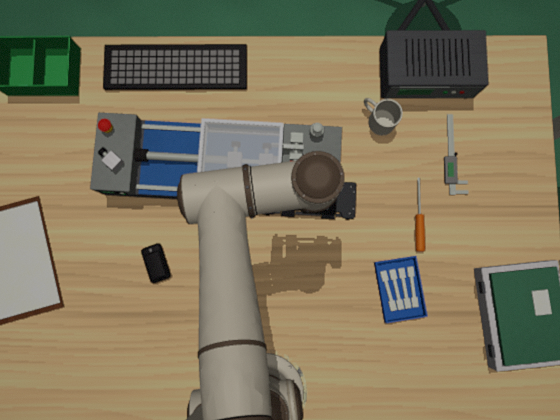

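The tester is ready for a pull and I handed the job in at about 20 s of the 54 s allowed. `sign_off` reports no verdict, so this rests on my own checks.

- **Guard:** I pushed it shut with the back of one finger, reading about 14 N against the stop. The last wrist picture put its shut end about 97 mm on the -y side of the machine origin, which fits it being against the fixed head.
- **Bolt:** One fingertip held the yellow catch plate down while the other pushed the red tab, with at most about 23 N of wrist force. The tab moved 31.7 mm in the pictures (31.8 mm at its foot), against 32 mm fully home.
- **Catch:** It sprang back up after I lifted off. The last wrist picture fits the plate at its raised height of 158 mm: it measured 78.6 mm long there, against a true 80 mm. That measurement is good to a few millimetres in height only. The side arm is visibly past the tooth.
- **Hand and loose things:** The hand is clear and the force reading is back to about zero. In the final top view the weight, jaw, caliper, screwdriver, tray, mouse and mug all look where they started.

No check failed or disagreed.

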